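# Switch off the table jog and shuffle the board nest home

### The arm

A 7-joint arm with a two-finger parallel gripper is mounted at the origin on the work surface. World frame = base frame: x ahead of the robot, y to its left, z up, the work surface at z = 0. Lengths are in m, angles in rad, forces in N, time in s.
With the tool pointing down it reaches from about 0.35 to 0.9 m from the base axis. Payload 19.9 kg.
Tool frame: the origin (TCP) lies where the fingers leave the gripper's body, on its centre line; the fingertips stand 73 mm ahead of it and the grasp point (between the pads) lies 54 mm ahead of it; z points along the fingers, y is the direction in which the jaws open and shut (so a half turn about z gives the same grasp; the last joint's range is limited). The gripper opens to 85 mm and grips with 20 to 120 N. Pads are 22 mm wide; open, the fingers measure 114 mm over their backs; the gripper's body (76 mm by 85 mm) begins 54 mm behind the grasp point. The pads swing forward as they close: fully open they stand 13 mm farther back than shut.
Start: joints at [1.196, 0.417, -0.01, 1.614, 0.005, 1.111, -0.053], TCP at [0.205, -0.59, 0.304] pointing down, gripper open.
Joint ranges: [-2.81, 2.81], [-0.39, 2.02], [-1.27, 1.25], [0.06, 2.57], [-1.19, 4.33], [0.19, 2], [-2.82, 2.82]. Speed limits (rad/s): [1.89, 1.89, 2.39, 2.39, 3.01, 3.01, 3.01].

### API

Orientations are given as a unit quaternion [x, y, z, w].
In Python, from bench import arm gives the robot as it stands.
- The arm moves only by the tool jog_arm, never from a script. Its argument "rows" is a list of rows, each a list of 5 numbers: the shift along the tool's x, y, z in m, then the turn about the tool's z in rad, then the opening in per cent of the stroke, from 0 (shut) to 100 (fully open). A call has 1 to 12 rows; each row shifts and turns the pose as measured when the row begins, along the tool's axes as they then stand; what a row does not reach is not made up. A row lasts 1/12 s, in which the tool goes at most 41.7 mm and 7.16 degrees, less where a joint would pass 70% of its speed; a pose out of reach is approached as far as the arm can. A call with a gripper value outside its range is refused whole. The fingers move at their own pace and stop on an object; "force" is the grip in N (left out, the last holds). Time passes only in rows, so rows that do not move let the fingers close. It gives the time, the measured TCP pose, the force and the opening at its end, in the units of the state.
- arm.get_state(): the state, without advancing time (a new reading comes with each control period).
- arm.get_image(name): name is "scene" or "top" or "wrist"; returns the picture (420x560x3 uint8, red, green, blue); there is no depth.
- arm.calibration(name): a dict with "fov_y" (degrees; the focal length in pixels is half the picture's height over the tangent of half this angle, whatever the lens; pixels are square), "cx", "cy" (the principal point, pixels), "k1" (the pictures are not rectified: a ray, as slopes to the right and down, at radius r is drawn at 1 + k1 r^2 times it, then the intrinsics apply), "R" (3x3) and "t" (3): a world point X has camera coordinates R X + t. Camera axes: x right, y down, z forward; pixel columns grow to the right and rows downward; lengths in m; the calibration is good to about 2 mm. A picture is of the moment at which its call begins: read the wrist's pose just before it. calibration takes no time and is no camera call; for the wrist camera it gives the pose at the moment of the call.
- arm.finish_job(): hands the job in, once; it reports no verdict.
The state is a dict: "time_s": time; "q": joint angles; "dq": joint speeds; "effort": joint torques, N m; "position": TCP position; "tcp_rot": TCP orientation; "ft_force": force on the tool from outside, world axes, zero at the start; "wrist_torque": the same for the moment, N m; "finger_gap": finger opening in m.
Only numpy, scipy, OpenCV 4.12 (cv2) and the standard library are available. Lean on these libraries where they do the work, as an engineer would, in place of code of your own. Each camera call takes 0.05 s, during which the arm holds its last target.

### The job

The rework station's table jog switch has been left on forward: bring it back to its centre off position, without letting it run over to reverse, before you put a finger on the board nest. Then slide the black nest with the green board across the cross table's top plate and shuffle it, without lifting it off, until its half-round lug finds the notch and it drops fully home and level in its pocket. Leave everything else on and around the table as it is.

Things in the scene. Friction and masses are not known exactly. Their poses are not given: they have to be found in the camera images.
- cross_table: Motorised cross table, fixed to the bench: white casting, aluminium top plate 260 mm (its x) by 380 mm (its y), surface 65 mm above the bench. Origin: centre of its underside, on the bench; z up. In the plate, centred on the origin, is one sharp-edged pocket, 124 mm (x) by 104 mm (y), 9 mm deep, with a flat solid floor. Table and pocket never move during the task.
- notch (a point): Centre of the notch in the pocket's +x wall, at plate-surface height; axes as the cross table's. The notch is rectangular, 36 mm wide (y from -8 to +28 mm of the table), as deep as the pocket, and reaches 16 mm past the pocket's wall (x from 62 to 78 mm).
- clamp_near (a point): Post of a fixed hold-down clamp on the plate, swung aside: at plate-surface height, 22 mm high, within x -9 to +9 mm and y -9 to +36 mm of this point (table axes).
- clamp_far (a point): The second hold-down clamp, 22 mm high, within x -9 to +9 mm and y -36 to +9 mm of this point (table axes).
- pocket_floor (a point): Centre of the pocket's floor (56 mm above the bench), axes as those of the cross table. The seated nest's origin lies here, within the play of 2 mm a side.
- nest: The board nest, loose: a black plate 120 mm (its x) by 100 mm (its y), 12 mm thick, about 0.36 kg, with a green circuit board on top, up to 16 mm above the underside. Origin: centre of the plate's underside; z up. It starts flat on the top plate, left or right (+y or -y) of the pocket, 110 to 140 mm from its centre, turned up to 0.7 rad. Too wide to grip across; it slides when its edges are pushed.
- nest_lug (a point): Centre of the half-round lug (radius 16 mm, as thick as the plate, yellow dot) on the nest's +x edge: 60 mm along x and 10 mm along y from the nest's origin, at underside height; the lug reaches 16 mm beyond the edge. Seated, the nest's axes agree with the cross table's, the lug is in the notch, its underside on the pocket floor and its top 3 mm above the plate.
- jog_box: Grey jog box, fixed to the bench, 130 mm (its x) by 78 mm (y), 48 mm high, left or right of the cross table. Origin: centre of its underside; x is the forward direction of the toggle (green mark; yellow mark at reverse), white marks at off, z up.
- jog_toggle (a joint): The three-position toggle on the jog box, in rad about the box's y axis: 0 is upright = centre off, +0.3 to +0.42 leans to the box's +x = forward (its start), -0.42 leans to -x = reverse. The off position is narrow: within 0.09 rad of upright. The lever is stiff (about 2.5 N at the tip moves it) and stays wherever it is left.
- toggle_pivot (a point): The toggle's pivot, on the box's top, 48 mm above the bench; axes as the jog box's.
- toggle_tip (a point): Tip of the toggle's bat, 52 mm from the pivot along it; the red sleeve, 14 mm in diameter, covers its last 26 mm.
- nozzle: Bystander: a steel air nozzle, 40 mm in diameter, 42 mm high, standing loose on the top plate on the other side of the pocket from the nest. Origin: centre of its underside. To be left alone.
- flux_bottle: Bystander: upright white bottle, 36 mm in diameter, 100 mm high, standing loose on the top plate near its -x edge, beside the clamp or the corner. Origin: centre of its underside.
- screwdriver: Bystander: screwdriver, 170 mm long, lying on the bench along the cross table's +x edge, lower than the plate.
- reel: Bystander: component reel, 130 mm in diameter, 16 mm thick, lying on the bench beyond the jog box or the emergency stop. Origin: centre of its underside.
- wash_bottle: Bystander: upright bottle, 64 mm in diameter, 160 mm high, on the bench beyond the jog box or the emergency stop. Origin: centre of its underside.
- chip_tray: Bystander: black divided tray, 90 by 130 by 18 mm, on the bench right of the robot. Origin: centre of its underside.
- solder_spool: Bystander: upright solder spool, 58 mm in diameter, 50 mm high, on the bench left of the robot. Origin: centre of its underside.
- estop: Yellow emergency-stop station with a red mushroom head, 85 by 85 mm, 80 mm high, fixed to the bench on the side of the cross table opposite to the jog box. Origin: centre of its underside.
Things that resemble listed ones, but are neither listed nor needed, are in the scene too. What is shaped like the nest but orange, purple or turquoise is not meant.

How it is judged:
On the way, in this order (a step that is already met when the one before it is completed fails the run):
1. the jog toggle stands in its centre off detent (within 0.09 rad of upright) (value of joint jog_toggle between -0.09 and 0.09 rad), for 0.3 s.
2. the nest lies fully home in the pocket, level, lug in the notch (z of nest in the frame of pocket_floor below 0.0018 m and angle between nest's own z axis and vertical below 0.025 rad and horizontal distance between nest and pocket_floor below 0.006 m and angle between the x axis of nest and the x axis of cross_table, either way round below 0.08 rad), for 0.3 s.
At the end, for the whole second after the job is handed in: The nest's underside is within 1.8 mm of the pocket floor, level within 0.025 rad, centred within 6 mm and aligned within 0.08 rad with the pocket, at rest and released; the jog toggle is within 0.09 rad of upright (off) and still (all of step 1 and all of step 2 and linear speed of nest below 0.01 m/s and velocity of joint jog_toggle between -0.1 and 0.1 rad/s); the robot touches nothing.
It fails at once if the jog toggle is run over to reverse (beyond 0.25 rad past upright) (value of joint jog_toggle below -0.25 rad).
It fails at once if the nest is touched by the fingers while the jog toggle is not yet off (value of joint jog_toggle above 0.2 rad and contact force between nest and the fingers above 0.5 N).
It fails at once if the nest is lifted off (more than 20 mm above the top plate) or falls off it (z of nest in the frame of pocket_floor above 0.029 m or z of nest in the frame of pocket_floor below -0.02 m).
It fails at once if a bystander is moved more than 20 mm (distance of any of nozzle, flux_bottle, screwdriver, reel, wash_bottle, chip_tray, solder_spool from where it was at the start of the episode above 0.02 m).
It fails at once if an upright bystander is knocked over (angle between any of nozzle, flux_bottle, wash_bottle, solder_spool's own z axis and vertical above 0.4 rad).
It also fails if it takes over 61 s, if anything falls off the work surface, if the arm or the gripper's body presses on something with over 40 N, if the wrist force passes 120 N, or if a joint passes its speed limit or range.

## Working session

There is one attempt and no reset: what is moved stays moved. The work goes in short steps, Python scripts to look and compute and a tool call to move; the robot and the scene stay as the last step left them, time stands still between calls to the robot, and variables do not carry over. Pictures are saved under pics/ and viewed, and the job is handed in when it is done.

Besides the shell and the picture viewer there is one more tool, called after "Call:" by a JSON object that holds its "method" and its "body", one argument or row to a line. jog_arm: Moves the arm, as the interface text tells. Its arguments: {"type":"object","properties":{"rows":{"type":"array","items":{"type":"array","items":{"type":"number"}}},"force":{"type":"number"}},"required":["rows"]}

```bash
mkdir -p pics; ls; cat > h.py <<'E'
import numpy as np, cv2, json
from bench import arm
def snap(n,f):
    im=arm.get_image(n); cv2.imwrite('pics/'+f,cv2.cvtColor(im,cv2.COLOR_RGB2BGR)); return im
def K(c):
    f=210/np.tan(np.radians(c['fov_y'])/2); return f
def ray(c,u,v):
    f=K(c); xd=np.array([(u-c['cx'])/f,(v-c['cy'])/f]); x=xd.copy()
    for _ in range(30): x=xd/(1+c['k1']*(x@x))
    R=np.array(c['R']);t=np.array(c['t']); return -R.T@t, R.T@np.array([x[0],x[1],1])
def at(c,u,v,z):
    o,d=ray(c,u,v); return (o+d*(z-o[2])/d[2])
def proj(c,X):
    p=np.array(c['R'])@np.array(X)+np.array(c['t']); x=p[:2]/p[2]; x=x*(1+c['k1']*(x@x)); return x*K(c)+[c['cx'],c['cy']]
E
python3 - <<'E'
from h import *
s=arm.get_state(); print(s)
for n in ['scene','top','wrist']:
    snap(n,n+'0.png'); print(n,{k:np.round(v,4).tolist() for k,v in arm.calibration(n).items()})
E
```

```text
pics
{'time_s': 0.0, 'q': array([ 1.19550148,  0.41797961, -0.01030591,  1.6141641 ,  0.00469643,
        1.11070574, -0.05299792]), 'dq': array([-1.73717717e-03,  1.40184964e-04, -4.49138154e-04,  1.51584566e-03,
       -1.29347596e-03, -5.19919520e-05,  8.68019078e-04]), 'effort': array([ 4.35738721e-04, -8.64419103e+01,  6.79349732e-01, -4.34906459e+01,
        1.92680833e-02,  7.26080572e-03,  6.34874041e-06]), 'position': array([ 0.20468377, -0.5902619 ,  0.30326092]), 'tcp_rot': array([ 9.86103793e-01,  1.66129257e-01, -1.45292791e-04, -5.99109159e-04]), 'ft_force': array([ 0.4120971 , -0.1008794 ,  0.11573745]), 'wrist_torque': array([ 0.00248201,  0.016608  , -0.00117279]), 'finger_gap': 0.08572992091834747}
scene {'fov_y': 48.8966, 'cx': 287.4671, 'cy': 206.6851, 'k1': -0.0816, 'R': [[-0.528, 0.8493, -0.0008], [0.7193, 0.4467, -0.532], [-0.4514, -0.2814, -0.8468]], 't': [0.3039, -0.2931, 1.4864]}
top {'fov_y': 42.835, 'cx': 276.9051, 'cy': 218.2725, 'k1': -0.2083, 'R': [[-0.0103, -0.9999, -0.0086], [-0.9917, 0.0113, -0.128], [0.1281, 0.0072, -0.9917]], 't': [-0.0592, 0.5083, 1.7027]}
wrist {'fov_y': 63.9121, 'cx': 279.3801, 'cy': 205.666, 'k1': -0.0547, 'R': [[0.328, -0.9447, -0.0004], [-0.8971, -0.3116, 0.3132], [-0.296, -0.1024, -0.9497]], 't': [-0.6246, -0.0406, 0.3802]}
```

View pics/scene0.png

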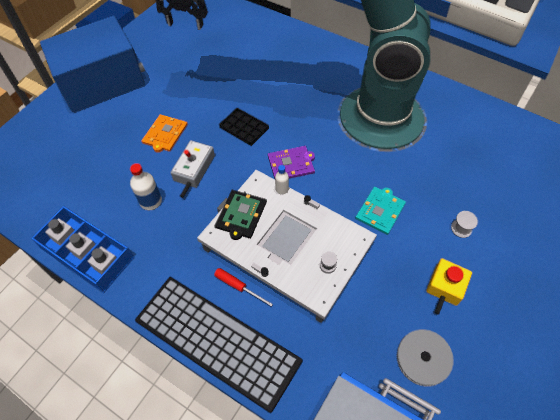

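View pics/top0.png

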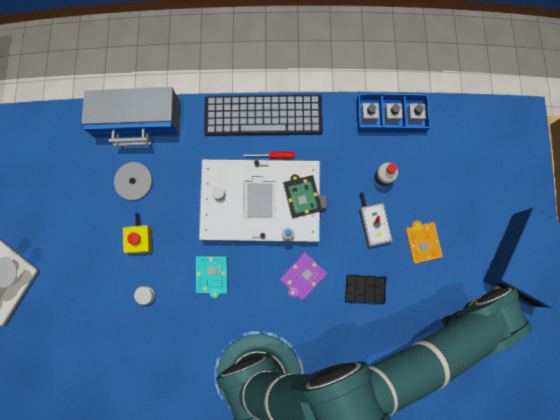

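View pics/wrist0.png

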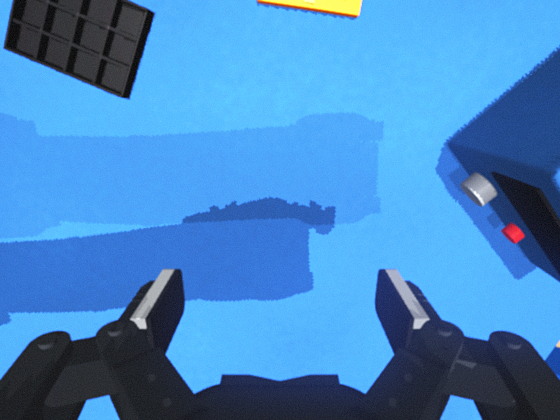

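```bash
python3 - <<'E'
import cv2
im=cv2.imread('pics/top0.png'); 
cv2.imwrite('pics/c1.png',cv2.resize(im[150:250,190:335],None,fx=5.5,fy=5.5,interpolation=cv2.INTER_CUBIC))
cv2.imwrite('pics/c2.png',cv2.resize(im[185:255,345:405],None,fx=8,fy=8,interpolation=cv2.INTER_CUBIC))
im=cv2.imread('pics/scene0.png'); 
cv2.imwrite('pics/c3.png',cv2.resize(im[165:315,190:385],None,fx=4,fy=4,interpolation=cv2.INTER_CUBIC))
cv2.imwrite('pics/c4.png',cv2.resize(im[130:210,165:225],None,fx=7,fy=7,interpolation=cv2.INTER_CUBIC))
E
```

```text
(no output)
```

View pics/c1.png

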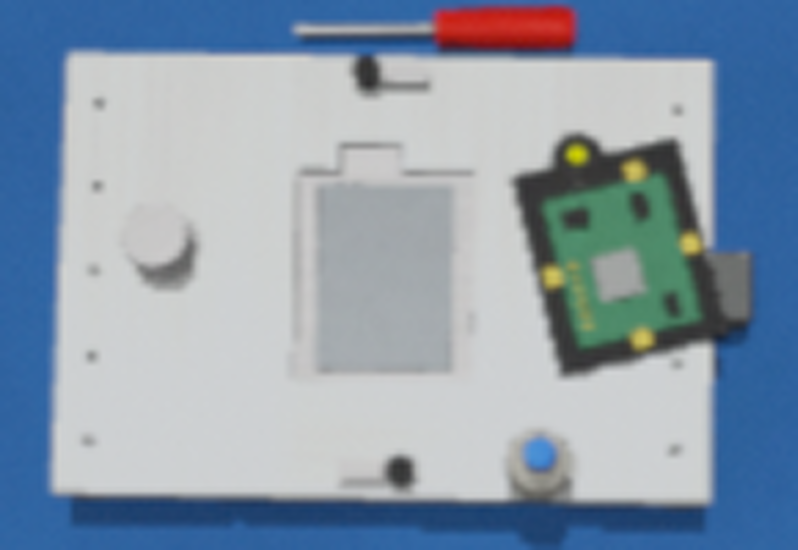

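View pics/c2.png

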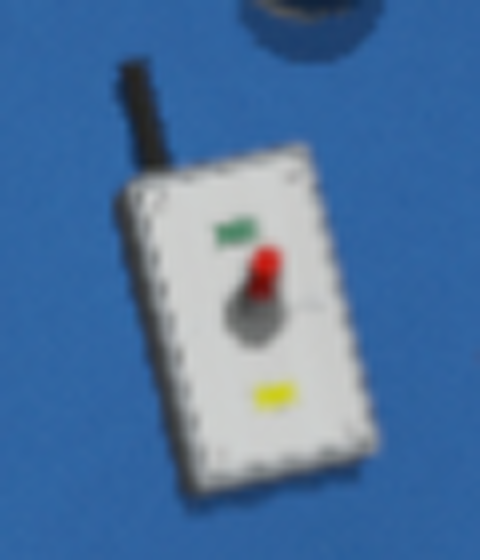

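View pics/c3.png

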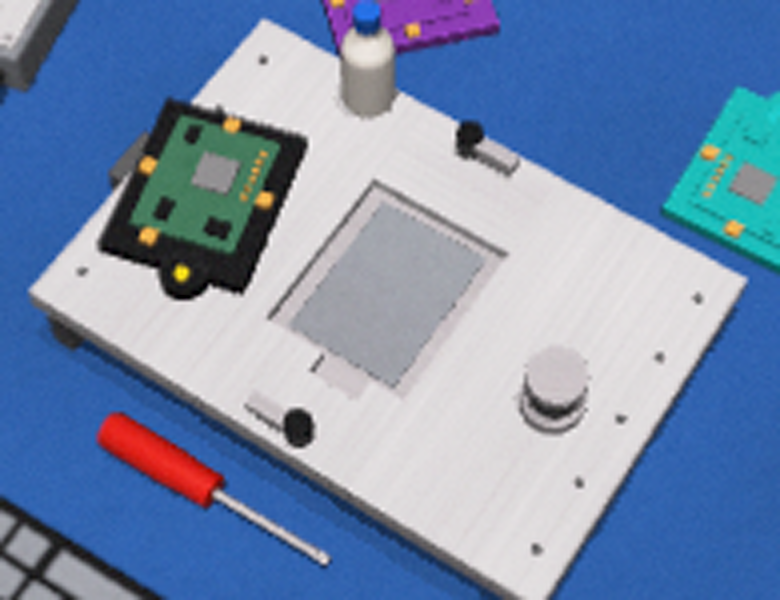

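View pics/c4.png

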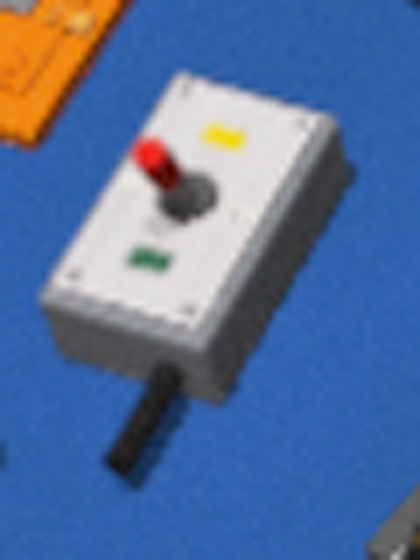

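```bash
python3 - <<'E'
from h import *
c=arm.calibration('top')
def P(pts,x0,y0,k,z):
    r=np.array([at(c,(u+.5)/k+x0-.5,(v+.5)/k+y0-.5,z)[:2] for u,v in pts]); return r
b=P([(130,188),(305,150),(372,445),(195,490)],345,185,8,.048); print('box',b.round(4).tolist(),b.mean(0))
print([np.linalg.norm(b[i]-b[(i+1)%4]).round(4) for i in range(4)], [np.arctan2(*(b[0]-b[3])[::-1]),np.arctan2(*(b[1]-b[2])[::-1])])
print('pivot',P([(255,315)],345,185,8,.048),'tip',P([(267,258)],345,185,8,.097))
t=P([(68,55),(713,62),(712,503),(52,492)],190,150,5.5,.065); print('table',t.round(4).tolist(),t.mean(0))
print([np.linalg.norm(t[i]-t[(i+1)%4]).round(4) for i in range(4)], [np.arctan2(*(t[0]-t[3])[::-1]),np.arctan2(*(t[1]-t[2])[::-1]),np.arctan2(*(t[0]-t[1])[::-1]),np.arctan2(*(t[3]-t[2])[::-1])])
p=P([(297,172),(475,172),(402,145),(340,145),(292,378)],190,150,5.5,.065);print('pocket',p.round(4).tolist())
n=P([(515,180),(677,142),(725,335),(565,375)],190,150,5.5,.077); print('nest',n.round(4).tolist(),n.mean(0))
print([np.linalg.norm(n[i]-n[(i+1)%4]).round(4) for i in range(4)], [np.arctan2(*(n[0]-n[3])[::-1]),np.arctan2(*(n[1]-n[2])[::-1])])
print('dot',P([(577,155)],190,150,5.5,.077))
print('nozzle',P([(157,238)],190,150,5.5,.107),'bottle',P([(540,453)],190,150,5.5,.165),'clamps',P([(367,72),(400,470)],190,150,5.5,.087))
print('greybox',P([(750,255),(750,320)],190,150,5.5,.06))
E
```

```text
box [[0.5358, -0.3363], [0.5506, -0.4086], [0.4303, -0.4317], [0.4132, -0.359]] [ 0.48246948 -0.38390987]
[np.float64(0.0737), np.float64(0.1226), np.float64(0.0747), np.float64(0.1247)] [np.float64(0.18321097523758742), np.float64(0.19015643964001125)]
pivot [[ 0.48352764 -0.38564045]] tip [[ 0.50028873 -0.38231312]]
table [[0.6986, 0.1768], [0.6891, -0.2037], [0.4292, -0.1976], [0.4396, 0.1836]] [ 0.56410921 -0.01023979]
[np.float64(0.3806), np.float64(0.2599), np.float64(0.3813), np.float64(0.2591)] [np.float64(-0.026275454145828533), np.float64(-0.02373923066789502), np.float64(1.5458065575193511), np.float64(1.543584148210713)]
pocket [[0.626, 0.041], [0.6246, -0.0631], [0.6412, -0.0206], [0.6417, 0.0157], [0.5045, 0.044]]
nest [[0.6172, -0.0864], [0.6387, -0.1807], [0.5251, -0.2061], [0.5029, -0.1137]] [ 0.57095516 -0.14672841]
[np.float64(0.0968), np.float64(0.1164), np.float64(0.0951), np.float64(0.1175)] [np.float64(0.2347697609662106), np.float64(0.21981113380511844)]
dot [[ 0.63155812 -0.1225106 ]]
nozzle [[0.58033952 0.11799396]] bottle [[ 0.44901528 -0.09762873]] clamps [[ 0.68013015 -0.00125882]
 [ 0.44822139 -0.01892334]]
greybox [[ 0.57450985 -0.22309503]
 [ 0.53615547 -0.22220419]]
```

```bash
cat >> h.py <<'E'
def ang(): 
    from scipy.spatial.transform import Rotation as Ro
    s=arm.get_state(); m=Ro.from_quat(s['tcp_rot']).as_matrix(); return s, np.arctan2(m[1,1],m[0,1]), m
def plan(target, yaw, n, op):
    """yaw = world angle of tool y"""
    s,a,m=ang(); d=np.array(target)-s['position']; da=(yaw-a+np.pi)%(2*np.pi)-np.pi
    rows=[]
    for i in range(n):
        th=a+da*i/n; ex=np.array([-np.sin(th),np.cos(th)]); ey=np.array([np.cos(th),np.sin(th)])
        w=d/n; rows.append([round(float(w[:2]@ex),4),round(float(w[:2]@ey),4),round(float(-w[2]),4),round(float(-da/n),4),op])
    print('pos',s['position'].round(4),'yaw',round(a,4),'F',s['ft_force'].round(2),'t',s['time_s'],'gap',round(s['finger_gap'],4),'tilt',m[2].round(4)); print('\n'.join(map(str,rows)))
E
python3 -c "
from h import *
plan([.482,-.384,.25],.187,12,100)"
```

```text
pos [ 0.2047 -0.5903  0.3034] yaw -1.237 F [-0.65  0.11 -0.42] t 0.15 gap 0.0856 tilt [-1.e-04 -1.e-03 -1.e+00]
[0.0275, -0.0087, 0.0045, -0.1187, 100]
[0.0283, -0.0054, 0.0045, -0.1187, 100]
[0.0287, -0.002, 0.0045, -0.1187, 100]
[0.0288, 0.0014, 0.0045, -0.1187, 100]
[0.0284, 0.0048, 0.0045, -0.1187, 100]
[0.0276, 0.0082, 0.0045, -0.1187, 100]
[0.0265, 0.0114, 0.0045, -0.1187, 100]
[0.0249, 0.0144, 0.0045, -0.1187, 100]
[0.023, 0.0173, 0.0045, -0.1187, 100]
[0.0208, 0.0199, 0.0045, -0.1187, 100]
[0.0183, 0.0222, 0.0045, -0.1187, 100]
[0.0156, 0.0242, 0.0045, -0.1187, 100]
```

Call:
{"method": "jog_arm", "body": {
  "rows": [
    [0.0275,-0.0087,0.0045,-0.119,100],
    [0.0283,-0.0054,0.0045,-0.119,100],
    [0.0287,-0.002,0.0045,-0.119,100],
    [0.0288,0.0014,0.0045,-0.119,100],
    [0.0284,0.0048,0.0045,-0.119,100],
    [0.0276,0.0082,0.0045,-0.119,100],
    [0.0265,0.0114,0.0045,-0.119,100],
    [0.0249,0.0144,0.0045,-0.119,100],
    [0.023,0.0173,0.0045,-0.119,100],
    [0.0208,0.02,0.0045,-0.119,100],
    [0.0183,0.0222,0.0045,-0.119,100],
    [0.0156,0.0242,0.0045,-0.119,100]
  ]
}}

```text
time_s: 1.15
position: [0.4818, -0.3722, 0.2451]
tcp_rot: [0.617, 0.787, -0.001, -0.002]
ft_force: [-0.6, -0.5, 0.1]
finger_gap: 0.0856
```

```bash
python3 -c "
from h import *
plan([.482,-.384,.25],.187,3,100);print(arm.get_state()['q'].round(2))"
```

```text
pos [ 0.4818 -0.3722  0.2451] yaw 0.2421 F [-0.55 -0.5   0.14] t 1.15 gap 0.0856 tilt [ 0.0011 -0.0043 -1.    ]
[-0.0038, -0.0009, -0.0016, 0.0184, 100]
[-0.0038, -0.0008, -0.0016, 0.0184, 100]
[-0.0039, -0.0007, -0.0016, 0.0184, 100]
[ 0.91  0.48 -0.4   1.7   0.22  1.01  0.67]
```

Call:
{"method": "jog_arm", "body": {
  "rows": [
    [-0.0038,-0.0009,0,0.018,100],
    [-0.0038,-0.0008,0,0.018,100],
    [-0.0039,-0.0007,0,0.018,100],
    [0,0,0,0,100]
  ]
}}

```text
time_s: 1.48
position: [0.4864, -0.3788, 0.2433]
tcp_rot: [0.633, 0.774, 0.0, -0.003]
ft_force: [-0.4, -1.1, -0.1]
finger_gap: 0.0856
```

```bash
python3 -c "
from h import *
plan([.482,-.384,.25],.187,3,100)
c=arm.calibration('wrist')
import pickle;pickle.dump(c,open('w1.pkl','wb'))
snap('wrist','w1.png')"
```

```text
pos [ 0.4864 -0.3788  0.2433] yaw 0.1996 F [-0.39 -1.11 -0.09] t 1.4833 gap 0.0856 tilt [ 0.005  -0.0035 -1.    ]
[-0.0014, -0.0018, -0.0022, 0.0042, 100]
[-0.0014, -0.0018, -0.0022, 0.0042, 100]
[-0.0014, -0.0018, -0.0022, 0.0042, 100]
```

View pics/w1.png

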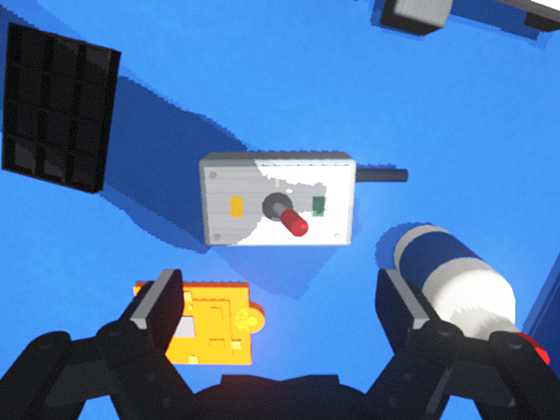

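```bash
python3 -c "
from h import *
import pickle;c=pickle.load(open('w1.pkl','rb'))
b=np.array([at(c,u,v,.048)[:2] for u,v in [(206,168),(353,162),(351,243),(206,244)]]);print(b.round(4).tolist(),b.mean(0), [np.linalg.norm(b[i]-b[(i+1)%4]).round(4) for i in range(4)],np.arctan2(*(b[2]-b[3])[::-1]),np.arctan2(*(b[1]-b[0])[::-1]))
print('pivot',at(c,277,206,.05)[:2],'tip',at(c,300,226,.097)[:2])
ct=arm.calibration('top');print('washcap',at(ct,391,169,.16)[:2]); print([proj(c,[.55+dx,-.41,.16]) for dx in (0,.05)])
print('wash',at(c,546,350,.16)[:2],at(c,418,240,.1)[:2])
"
```

```text
[[0.4232, -0.3655], [0.5376, -0.3372], [0.5546, -0.4057], [0.432, -0.4318]] [ 0.4868531  -0.38503581] [np.float64(0.1179), np.float64(0.0706), np.float64(0.1253), np.float64(0.0669)] 0.20928797315182487 0.24206002925744147
pivot [ 0.48532752 -0.38491517] tip [ 0.50122778 -0.38088837]
washcap [ 0.63949668 -0.41704805]
[array([380.47308991, 331.78545736]), array([463.30848966, 344.70738074])]
wash [ 0.65220911 -0.40541725] [ 0.58375933 -0.37365108]
```

```bash
python3 -c "
from h import *
plan([.484,-.385,.145],.187,6,100)"
```

```text
pos [ 0.4863 -0.3786  0.2433] yaw 0.2006 F [-0.56  0.64  0.1 ] t 1.5333 gap 0.085 tilt [ 0.0051 -0.0035 -1.    ]
[-0.001, -0.0006, 0.0164, 0.0023, 100]
[-0.001, -0.0006, 0.0164, 0.0023, 100]
[-0.001, -0.0006, 0.0164, 0.0023, 100]
[-0.001, -0.0006, 0.0164, 0.0023, 100]
[-0.001, -0.0006, 0.0164, 0.0023, 100]
[-0.001, -0.0006, 0.0164, 0.0023, 100]
```

Call:
{"method": "jog_arm", "body": {
  "rows": [
    [-0.001,-0.0006,0.0164,0.0023,100],
    [-0.001,-0.0006,0.0164,0.0023,100],
    [-0.001,-0.0006,0.0164,0.0023,100],
    [-0.001,-0.0006,0.0164,0.0023,100],
    [-0.001,-0.0006,0.0164,0.0023,100],
    [-0.001,-0.0006,0.01,0.0023,100],
    [0,0,0,0,100]
  ]
}}

```text
time_s: 2.12
position: [0.4796, -0.3905, 0.1499]
tcp_rot: [0.643, 0.766, -0.001, -0.001]
ft_force: [-0.0, -0.1, -0.9]
finger_gap: 0.0856
```

```bash
python3 -c "
from h import *
plan([.484,-.385,.145],.187,1,100)"
```

```text
pos [ 0.4796 -0.3905  0.1499] yaw 0.1742 F [-0.05 -0.08 -0.85] t 2.1167 gap 0.0856 tilt [ 0.     -0.0031 -1.    ]
[0.0047, 0.0053, 0.0049, -0.0128, 100]
```

Call:
{"method": "jog_arm", "body": {
  "rows": [
    [0.0047,0.0053,0.004,-0.0128,100],
    [0,0,0,0,100]
  ]
}}

```text
time_s: 2.28
position: [0.4839, -0.3853, 0.1462]
tcp_rot: [0.638, 0.77, -0.001, -0.001]
ft_force: [0.1, 0.0, -0.4]
finger_gap: 0.0853
```

```bash
python3 -c "
from h import *
plan([.484,-.385,.145],.187,1,100)
c=arm.calibration('wrist')
import pickle;pickle.dump(c,open('w2.pkl','wb'))
snap('wrist','w2.png')"
```

```text
pos [ 0.4839 -0.3853  0.1462] yaw 0.1864 F [ 0.07  0.03 -0.42] t 2.2833 gap 0.0853 tilt [-2.0e-04 -3.2e-03 -1.0e+00]
[0.0003, 0.0002, 0.0012, -0.0006, 100]
```

View pics/w2.png

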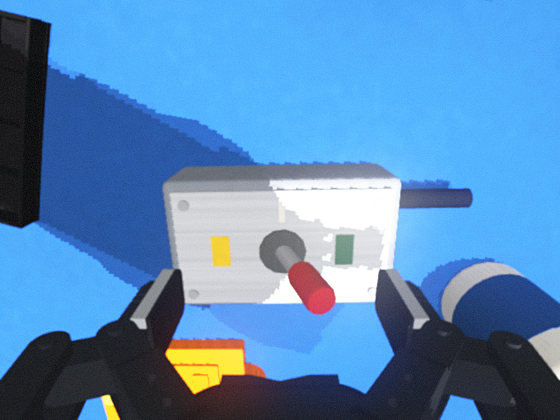

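Call:
{"method": "jog_arm", "body": {
  "rows": [
    [0,0.001,0,0,60],
    [0,0,0,0,40],
    [0,0,0,0,25],
    [0,0,0,0,17],
    [0,0,0,0,17],
    [0,0,0,0,17],
    [0,0,0,0,17],
    [0,0,0,0,17],
    [0,0,0,0,17]
  ],
  "force": 20
}}

```text
time_s: 3.08
position: [0.4873, -0.3863, 0.1509]
tcp_rot: [0.638, 0.77, -0.001, 0.003]
ft_force: [1.9, -0.2, 0.8]
finger_gap: 0.0146
```

```bash
python3 -c "
from h import *
plan([.484,-.385,.145],.187,1,100)
snap('wrist','w3.png')"
```

```text
pos [ 0.4873 -0.3863  0.1509] yaw 0.1863 F [ 1.86 -0.23  0.84] t 3.0833 gap 0.0146 tilt [-0.0059  0.0025 -1.    ]
[0.0019, -0.003, 0.0059, -0.0007, 100]
```

View pics/w3.png

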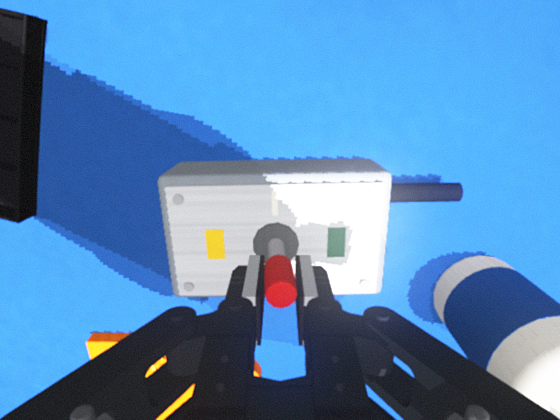

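Call:
{"method": "jog_arm", "body": {
  "rows": [
    [0,-0.0035,0.001,0,17],
    [0,-0.001,0,0,17],
    [0,0,0,0,17]
  ]
}}

```text
time_s: 3.38
position: [0.4831, -0.3871, 0.15]
tcp_rot: [0.638, 0.77, -0.001, 0.004]
ft_force: [3.3, 1.2, 0.2]
finger_gap: 0.0147
```

```bash
python3 -c "
from h import *
plan([.484,-.385,.145],.187,1,100)
c=arm.calibration('wrist')
im=snap('wrist','w4.png')
cv2.imwrite('pics/w4c.png',cv2.resize(im[160:320,200:360,::-1],None,fx=3.7,fy=3.7))
for th in (-.09,0,.09):
  for p in ([.484,-.385],):
    print(th,proj(c,[p[0],p[1],.05]),proj(c,[p[0]+.052*np.sin(th)*.982,p[1]+.052*np.sin(th)*.187,.048+.052*np.cos(th)]))
"
```

```text
pos [ 0.4831 -0.3871  0.15  ] yaw 0.1867 F [3.29 1.15 0.22] t 3.3833 gap 0.0147 tilt [-0.0063  0.0038 -1.    ]
[0.0019, 0.0013, 0.005, -0.0003, 100]
-0.09 [280.28198973 243.24024715] [269.70390073 294.31016787]
0 [280.28198973 243.24024715] [281.00057325 294.56949056]
0.09 [280.28198973 243.24024715] [292.28645415 294.2418652 ]
```

View pics/w4c.png

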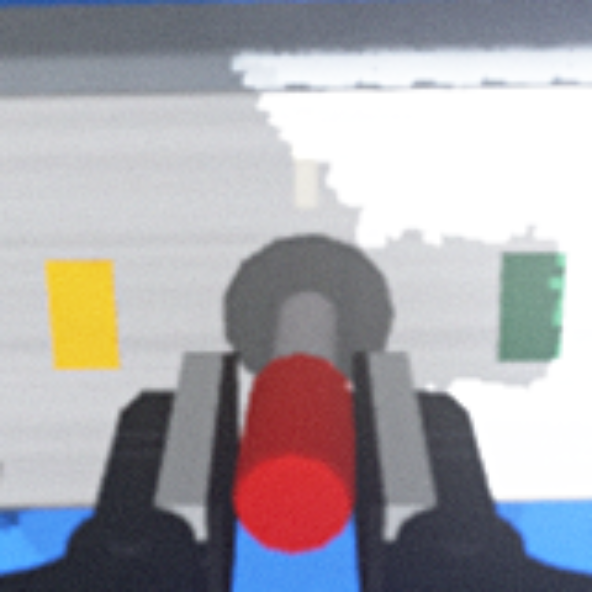

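Call:
{"method": "jog_arm", "body": {
  "rows": [
    [0,0.0018,0,0,17],
    [0,0,0,0,17],
    [0,0,0,0,17]
  ]
}}

```text
time_s: 3.68
position: [0.484, -0.387, 0.1497]
tcp_rot: [0.638, 0.77, -0.001, 0.003]
ft_force: [2.3, 1.1, 1.7]
finger_gap: 0.0144
```

```bash
python3 -c "
from h import *
plan([.484,-.385,.145],.187,1,100)
c=arm.calibration('wrist')
im=snap('wrist','w5.png')
cv2.imwrite('pics/w5c.png',cv2.resize(im[160:320,200:360,::-1],None,fx=3.7,fy=3.7))
for th in (-.09,0,.09):
  for p in ([.484,-.385],):
    print(th,proj(c,[p[0],p[1],.05]),proj(c,[p[0]+.052*np.sin(th)*.982,p[1]+.052*np.sin(th)*.187,.048+.052*np.cos(th)]))
"
```

```text
pos [ 0.484  -0.387   0.1497] yaw 0.1858 F [2.28 1.12 1.7 ] t 3.6833 gap 0.0144 tilt [-0.0056  0.0017 -1.    ]
[0.002, 0.0004, 0.0047, -0.0012, 100]
-0.09 [279.07763028 243.47328369] [267.81362079 294.65847188]
0 [279.07763028 243.47328369] [279.13312086 294.92606615]
0.09 [279.07763028 243.47328369] [290.45166645 294.60484255]
```

View pics/w5c.png

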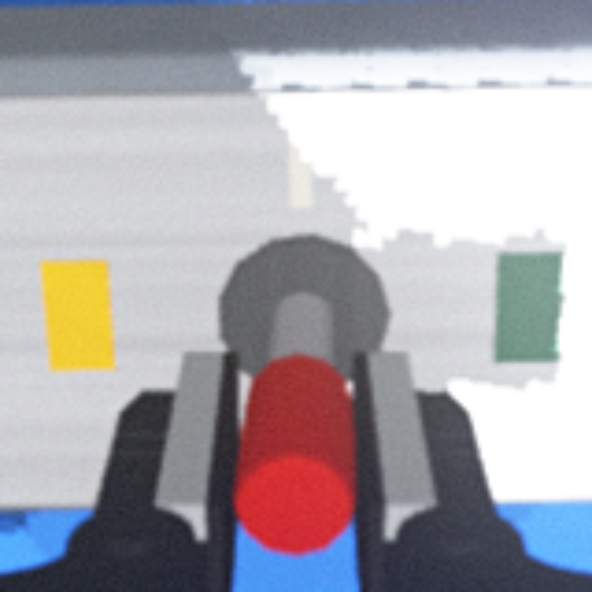

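Call:
{"method": "jog_arm", "body": {
  "rows": [
    [0,0,0,0,40],
    [0,0,0,0,70],
    [0,0,0,0,100],
    [0,0,0,0,100],
    [0,0,-0.02,0,100],
    [0,0,-0.03,0,100],
    [0,0,-0.03,0,100],
    [0,0,0,0,100]
  ]
}}

```text
time_s: 4.4
position: [0.482, -0.3861, 0.2299]
tcp_rot: [0.639, 0.77, -0.002, -0.001]
ft_force: [0.9, -0.1, 0.1]
finger_gap: 0.0851
```

```bash
python3 -c "
from h import *
plan([.57,-.26,.25],.187,6,100)
c=arm.calibration('wrist')
im=snap('wrist','w6.png')
for th in (-.09,0,.09):
  for p in ([.484,-.385],):
    print(th,proj(c,[p[0],p[1],.05]),proj(c,[p[0]+.052*np.sin(th)*.982,p[1]+.052*np.sin(th)*.187,.048+.052*np.cos(th)]))
"
```

```text
pos [ 0.482  -0.3861  0.2299] yaw 0.1857 F [ 0.95 -0.08  0.12] t 4.4 gap 0.0851 tilt [-7.0e-04 -3.5e-03 -1.0e+00]
[0.018, 0.0183, -0.0034, -0.0002, 100]
[0.0179, 0.0183, -0.0034, -0.0002, 100]
[0.0179, 0.0183, -0.0034, -0.0002, 100]
[0.0179, 0.0183, -0.0034, -0.0002, 100]
[0.0179, 0.0183, -0.0034, -0.0002, 100]
[0.0179, 0.0183, -0.0034, -0.0002, 100]
-0.09 [282.41520188 202.20967899] [275.4712828  225.91698512]
0 [282.41520188 202.20967899] [282.7846669  226.03550424]
0.09 [282.41520188 202.20967899] [290.09510661 225.90842093]
```

View pics/w6.png

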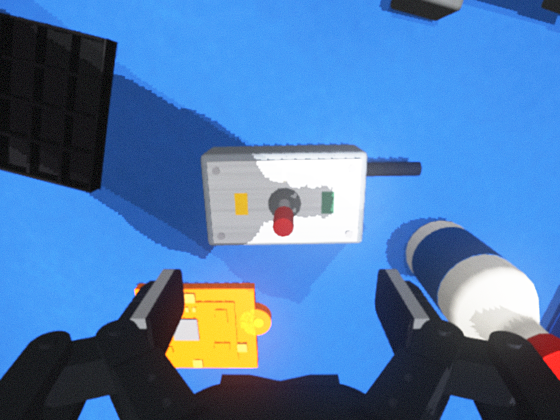

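```bash
python3 -c "
from h import *
plan([.592,-.240,.25],.225,8,100)
"
```

```text
pos [ 0.4814 -0.3858  0.2275] yaw 0.1856 F [-0.54 -0.28 -0.58] t 4.45 gap 0.0851 tilt [ 8.e-04 -5.e-03 -1.e+00]
[0.0154, 0.017, -0.0028, -0.0049, 100]
[0.0153, 0.017, -0.0028, -0.0049, 100]
[0.0152, 0.0171, -0.0028, -0.0049, 100]
[0.0151, 0.0172, -0.0028, -0.0049, 100]
[0.015, 0.0173, -0.0028, -0.0049, 100]
[0.0149, 0.0173, -0.0028, -0.0049, 100]
[0.0149, 0.0174, -0.0028, -0.0049, 100]
[0.0148, 0.0175, -0.0028, -0.0049, 100]
```

Call:
{"method": "jog_arm", "body": {
  "rows": [
    [0.0154,0.017,-0.0028,-0.005,100],
    [0.0153,0.017,-0.0028,-0.005,100],
    [0.0152,0.0171,-0.0028,-0.005,100],
    [0.0151,0.0172,-0.0028,-0.005,100],
    [0.015,0.0173,-0.0028,-0.005,100],
    [0.0149,0.0173,-0.0028,-0.005,100],
    [0.0149,0.0174,-0.0028,-0.005,100],
    [0.01,0.012,-0.0028,-0.005,100],
    [0,0,0,0,100],
    [0,0,0,0,100]
  ]
}}

```text
time_s: 5.28
position: [0.5889, -0.2411, 0.2422]
tcp_rot: [0.624, 0.781, -0.003, -0.006]
ft_force: [0.6, -2.0, 0.2]
finger_gap: 0.0852
```

```bash
python3 -c "
from h import *
plan([.592,-.240,.25],.225,8,100)
c=arm.calibration('wrist')
import pickle;pickle.dump(c,open('w7.pkl','wb'))
im=snap('wrist','w7.png')
"
```

```text
pos [ 0.5889 -0.2411  0.2422] yaw 0.2229 F [ 0.6  -2.01  0.21] t 5.2833 gap 0.0852 tilt [ 0.005  -0.0129 -0.9999]
[0.0, 0.0004, -0.001, -0.0003, 100]
[0.0, 0.0004, -0.001, -0.0003, 100]
[0.0, 0.0004, -0.001, -0.0003, 100]
[0.0, 0.0004, -0.001, -0.0003, 100]
[0.0, 0.0004, -0.001, -0.0003, 100]
[0.0, 0.0004, -0.001, -0.0003, 100]
[0.0, 0.0004, -0.001, -0.0003, 100]
[0.0, 0.0004, -0.001, -0.0003, 100]
```

View pics/w7.png

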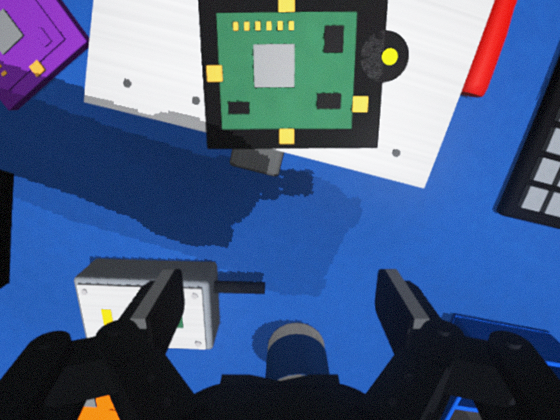

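```bash
python3 -c "
from h import *
import pickle;c=pickle.load(open('w7.pkl','rb'))
b=np.array([at(c,u,v,.077)[:2] for u,v in [(207,147),(379,148)]]);print(b,np.linalg.norm(b[0]-b[1]),np.arctan2(*(b[1]-b[0])[::-1]))
print('dot',at(c,390,57,.077)); print('grey',[at(c,u,v,.05) for u,v in [(278,174),(234,165)]])
y=b[1]-b[0];x=y/np.linalg.norm(y);yy=np.array([-x[1],x[0]]);print('centre',b.mean(0)+.05*yy, 'from dot', at(c,390,57,.077)[:2]-.06*x-.01*yy)
"
```

```text
[[ 0.52727992 -0.20718297]
 [ 0.64478384 -0.1808941 ]] 0.12040879143031032 0.2201030423771826
dot [ 0.63396826 -0.12245111  0.077     ]
grey [array([ 0.58097632, -0.22092919,  0.05      ]), array([ 0.54538879, -0.22162055,  0.05      ])]
centre [ 0.57511537 -0.14524479] from dot [ 0.57759907 -0.14530967]
```

Call:
{"method": "jog_arm", "body": {
  "rows": [
    [0.001,0.0015,0.018,0,100],
    [0.001,0.0015,0.018,0,100],
    [0,0,0.018,0,100],
    [0,0,0.018,0,100],
    [0,0,0.015,0,100],
    [0,0,0.01,0,100],
    [0,0,0.005,0,100],
    [0,0,0,0,100]
  ]
}}

```text
time_s: 6.0
position: [0.5848, -0.248, 0.1345]
tcp_rot: [0.629, 0.778, -0.006, -0.006]
ft_force: [1.0, 0.4, 0.7]
finger_gap: 0.0852
```

```bash
python3 -c "
from h import *
plan([.590,-.222,.130],.222,3,100)
c=arm.calibration('wrist')
im=snap('wrist','w8.png')
im=snap('scene','s8.png')
cv2.imwrite('pics/s8c.png',cv2.resize(im[165:315,190:385,::-1],None,fx=4,fy=4,interpolation=cv2.INTER_CUBIC))
"
```

```text
pos [ 0.5848 -0.248   0.1345] yaw 0.2112 F [0.96 0.42 0.72] t 6.0 gap 0.0852 tilt [ 0.0017 -0.016  -0.9999]
[0.0081, 0.0035, 0.0015, -0.0036, 100]
[0.0081, 0.0036, 0.0015, -0.0036, 100]
[0.0081, 0.0036, 0.0015, -0.0036, 100]
```

View pics/w8.png

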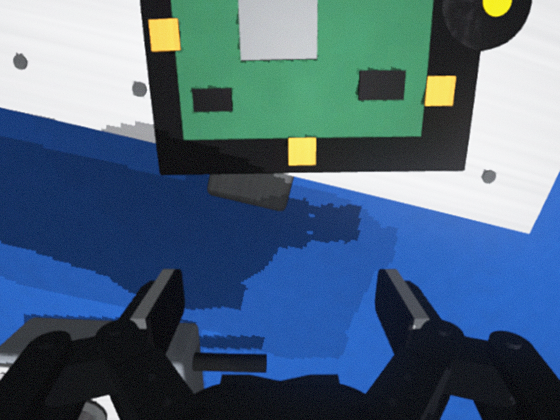

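View pics/s8c.png

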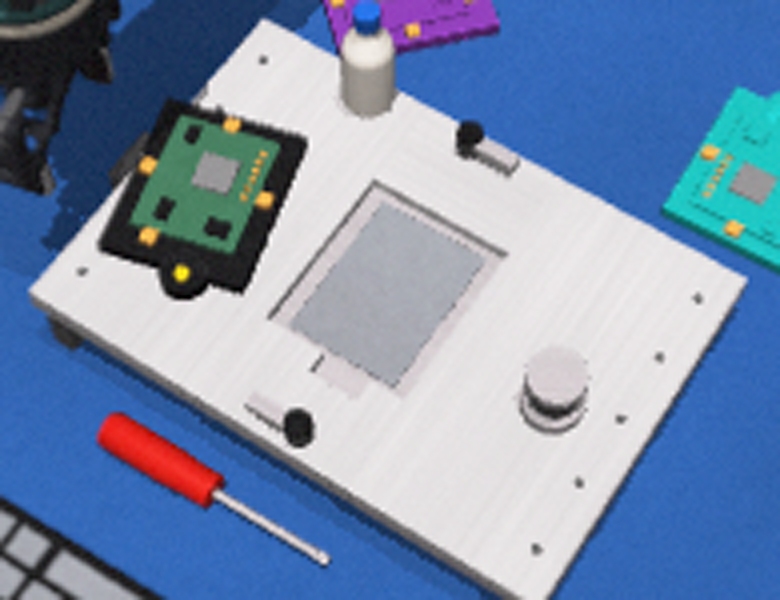

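Call:
{"method": "jog_arm", "body": {
  "rows": [
    [0.006,0.004,0.003,-0.004,100],
    [0.006,0.004,0.002,-0.004,100],
    [0.006,0.004,0.001,-0.003,100],
    [0,0,0,0,100]
  ]
}}

```text
time_s: 6.43
position: [0.5953, -0.226, 0.1321]
tcp_rot: [0.624, 0.781, -0.005, -0.003]
ft_force: [0.6, 1.2, 0.2]
finger_gap: 0.0855
```

```bash
python3 -c "
from h import *
plan([.590,-.222,.1285],.222,3,100)
im=snap('wrist','w9.png')
"
```

```text
pos [ 0.5953 -0.226   0.1321] yaw 0.2233 F [0.58 1.2  0.16] t 6.4333 gap 0.0855 tilt [-0.0011 -0.0109 -0.9999]
[0.0017, -0.0014, 0.0012, 0.0004, 100]
[0.0017, -0.0014, 0.0012, 0.0004, 100]
[0.0017, -0.0014, 0.0012, 0.0004, 100]
```

View pics/w9.png

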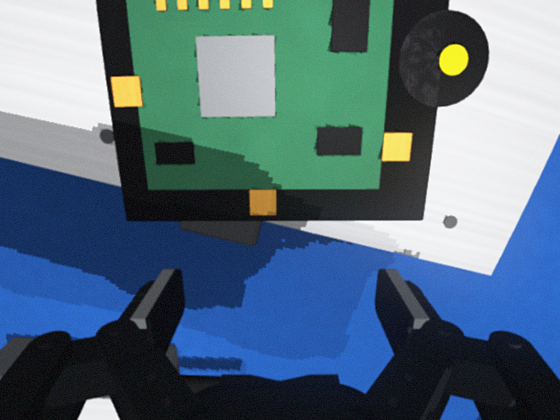

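Call:
{"method": "jog_arm", "body": {
  "rows": [
    [0.005,-0.001,0.002,0,100],
    [0.005,0,0.002,0,100],
    [0.004,0,0.001,0,100],
    [0,0,0,0,100]
  ]
}}

```text
time_s: 6.82
position: [0.5906, -0.2118, 0.1271]
tcp_rot: [0.624, 0.781, -0.005, -0.003]
ft_force: [0.3, -0.2, 1.2]
finger_gap: 0.0858
```

```bash
python3 -c "
from h import *
plan([.590,-.222,.1285],.222,3,100)
im=snap('wrist','w10.png')
"
```

```text
pos [ 0.5906 -0.2118  0.1271] yaw 0.2233 F [ 0.34 -0.16  1.16] t 6.8167 gap 0.0858 tilt [-0.0021 -0.0106 -0.9999]
[-0.0033, -0.001, -0.0005, 0.0004, 100]
[-0.0033, -0.001, -0.0005, 0.0004, 100]
[-0.0033, -0.001, -0.0005, 0.0004, 100]
```

View pics/w10.png

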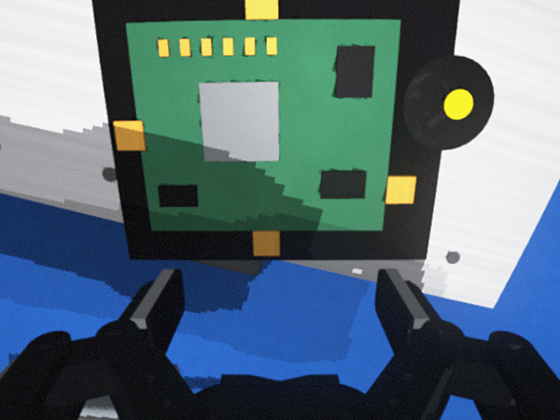

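```bash
python3 -c "
from h import *
plan([.577,-.158,.128],.13,10,100)
"
```

```text
pos [ 0.5907 -0.2123  0.1272] yaw 0.223 F [ 0.21 -0.96  0.39] t 6.8667 gap 0.0855 tilt [-0.0023 -0.0106 -0.9999]
[0.0056, -0.0001, -0.0001, 0.0093, 100]
[0.0056, -0.0002, -0.0001, 0.0093, 100]
[0.0056, -0.0002, -0.0001, 0.0093, 100]
[0.0056, -0.0003, -0.0001, 0.0093, 100]
[0.0056, -0.0003, -0.0001, 0.0093, 100]
[0.0056, -0.0004, -0.0001, 0.0093, 100]
[0.0056, -0.0004, -0.0001, 0.0093, 100]
[0.0056, -0.0005, -0.0001, 0.0093, 100]
[0.0056, -0.0006, -0.0001, 0.0093, 100]
[0.0056, -0.0006, -0.0001, 0.0093, 100]
```

Call:
{"method": "jog_arm", "body": {
  "rows": [
    [0.0056,0,0,0,100],
    [0.0056,0,0,0.004,100],
    [0.0056,0,0,0.01,100],
    [0.0056,0,0,0.01,100],
    [0.0056,0,0,0.01,100],
    [0.0056,-0.0004,0,0.01,100],
    [0.0056,-0.0004,0,0.01,100],
    [0.0056,-0.0005,0,0.01,100],
    [0.0056,-0.0006,0,0.01,100],
    [0.0056,-0.0006,0,0.01,100]
  ]
}}

```text
time_s: 7.7
position: [0.5762, -0.1543, 0.1271]
tcp_rot: [0.66, 0.751, -0.006, -0.002]
ft_force: [-0.2, -2.5, -0.1]
finger_gap: 0.0851
```

```bash
python3 -c "
from h import *
plan([.577,-.158,.128],.13,10,100)
c=arm.calibration('wrist')
import pickle;pickle.dump(c,open('w11.pkl','wb'))
im=snap('wrist','w11.png')
"
```

```text
pos [ 0.5762 -0.1543  0.1271] yaw 0.128 F [-0.19 -2.48 -0.06] t 7.7 gap 0.0851 tilt [-0.005  -0.0103 -0.9999]
[-0.0004, 0.0, -0.0001, -0.0002, 100]
[-0.0004, 0.0, -0.0001, -0.0002, 100]
[-0.0004, 0.0, -0.0001, -0.0002, 100]
[-0.0004, 0.0, -0.0001, -0.0002, 100]
[-0.0004, 0.0, -0.0001, -0.0002, 100]
[-0.0004, 0.0, -0.0001, -0.0002, 100]
[-0.0004, 0.0, -0.0001, -0.0002, 100]
[-0.0004, 0.0, -0.0001, -0.0002, 100]
[-0.0004, 0.0, -0.0001, -0.0002, 100]
[-0.0004, 0.0, -0.0001, -0.0002, 100]
```

View pics/w11.png

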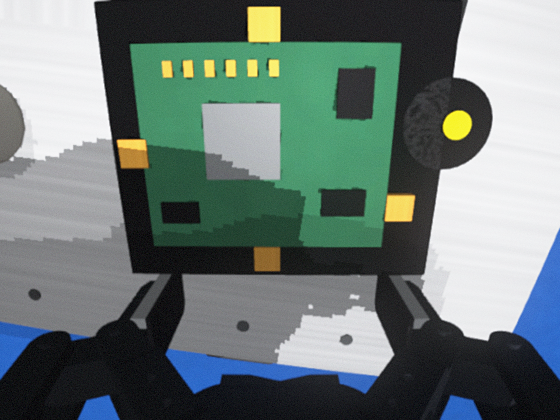

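```bash
python3 -c "
from h import *
import pickle;c=pickle.load(open('w11.pkl','rb'))
b=np.array([at(c,u,v,.077)[:2] for u,v in [(133,272),(426,272)]]);x=b[1]-b[0];print(b,np.linalg.norm(x),np.arctan2(x[1],x[0]));x/=np.linalg.norm(x);yy=np.array([-x[1],x[0]])
print(b.mean(0)+.05*yy,at(c,456,125,.077)[:2]-.06*x-.01*yy)
im=snap('top','t11.png');cv2.imwrite('pics/t11c.png',cv2.resize(im[150:250,190:335,::-1],None,fx=5.5,fy=5.5,interpolation=cv2.INTER_CUBIC))
plan([.5697,-.119,.128],.05,8,100)
"
```

```text
[[ 0.51509838 -0.1503622 ]
 [ 0.63347986 -0.13434354]] 0.11946034208485323 0.1344969581377599
[ 0.56758453 -0.09280443] [ 0.57054986 -0.09411885]
pos [ 0.5763 -0.1535  0.1272] yaw 0.1299 F [0.45 0.06 0.18] t 7.8 gap 0.0854 tilt [-0.0044 -0.0103 -0.9999]
[0.0044, -0.0003, -0.0001, 0.01, 100]
[0.0044, -0.0003, -0.0001, 0.01, 100]
[0.0044, -0.0003, -0.0001, 0.01, 100]
[0.0044, -0.0004, -0.0001, 0.01, 100]
[0.0044, -0.0004, -0.0001, 0.01, 100]
[0.0044, -0.0005, -0.0001, 0.01, 100]
[0.0044, -0.0005, -0.0001, 0.01, 100]
[0.0044, -0.0006, -0.0001, 0.01, 100]
```

View pics/t11c.png

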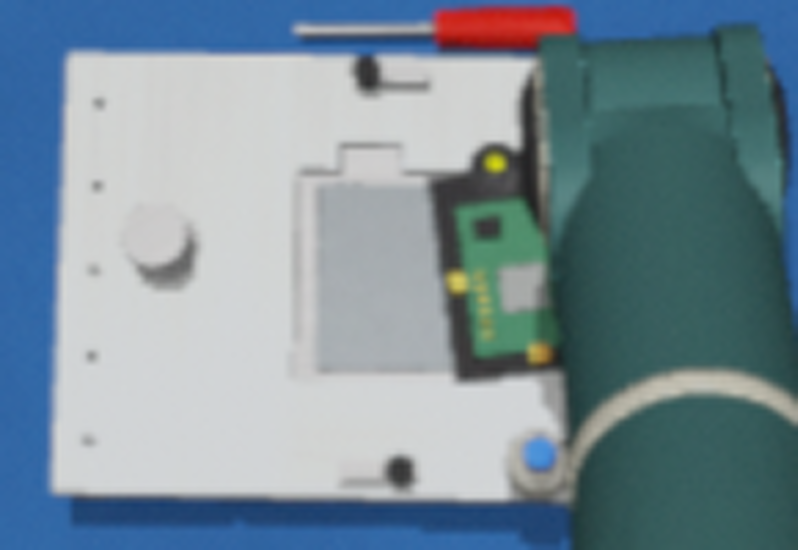

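Call:
{"method": "jog_arm", "body": {
  "rows": [
    [0.0046,-0.0003,0,0.01,100],
    [0.0046,-0.0003,0,0.01,100],
    [0.0046,-0.0003,0,0.01,100],
    [0.0046,-0.0004,0,0.01,100],
    [0.0046,-0.0004,0,0.01,100],
    [0.0046,-0.0005,0,0.01,100],
    [0.0046,-0.0005,0,0.01,100],
    [0.0046,-0.0006,0,0.01,100],
    [0,0,0,0,100]
  ]
}}

```text
time_s: 8.55
position: [0.5691, -0.1143, 0.1273]
tcp_rot: [0.693, 0.721, -0.006, -0.001]
ft_force: [-0.4, 0.6, -0.7]
finger_gap: 0.0853
```

```bash
python3 -c "
from h import *
plan([.5625,-.071,.128],-.025,9,100)
c=arm.calibration('wrist')
import pickle;pickle.dump(c,open('w12.pkl','wb'))
im=snap('wrist','w12.png')
im=snap('scene','s12.png');cv2.imwrite('pics/s12c.png',cv2.resize(im[165:315,190:385,::-1],None,fx=4,fy=4,interpolation=cv2.INTER_CUBIC))
"
```

```text
pos [ 0.5691 -0.1143  0.1273] yaw 0.0401 F [-0.43  0.62 -0.67] t 8.55 gap 0.0853 tilt [-0.0062 -0.0094 -0.9999]
[0.0048, -0.0005, -0.0001, 0.0072, 100]
[0.0048, -0.0006, -0.0001, 0.0072, 100]
[0.0048, -0.0006, -0.0001, 0.0072, 100]
[0.0048, -0.0006, -0.0001, 0.0072, 100]
[0.0048, -0.0007, -0.0001, 0.0072, 100]
[0.0048, -0.0007, -0.0001, 0.0072, 100]
[0.0048, -0.0007, -0.0001, 0.0072, 100]
[0.0048, -0.0008, -0.0001, 0.0072, 100]
[0.0048, -0.0008, -0.0001, 0.0072, 100]
```

View pics/w12.png

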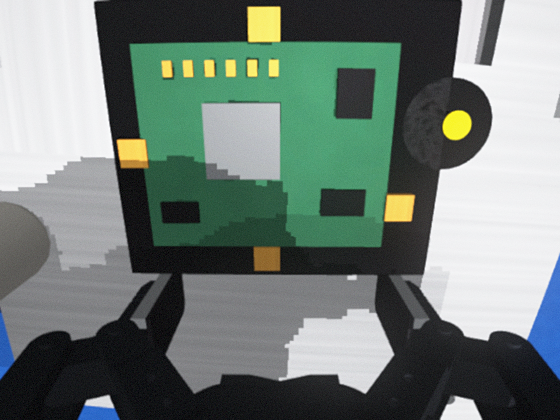

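View pics/s12c.png

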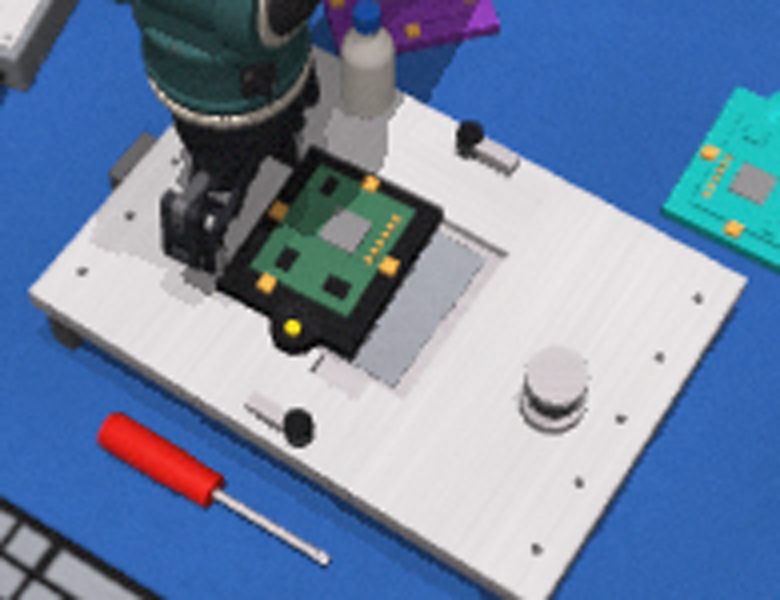

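Call:
{"method": "jog_arm", "body": {
  "rows": [
    [0.0048,-0.0005,0,0.007,100],
    [0.0048,-0.0005,0,0.007,100],
    [0.0048,-0.0005,0,0.008,100],
    [0.0048,-0.0006,0,0.008,100],
    [0.0048,-0.0006,0,0.008,100],
    [0.0048,-0.0006,0,0.008,100],
    [0.0048,-0.0007,0,0.008,100],
    [0,0,0,0,100]
  ]
}}

```text
time_s: 9.32
position: [0.5644, -0.0791, 0.1273]
tcp_rot: [0.714, 0.7, -0.006, -0.0]
ft_force: [-0.2, 0.2, -0.3]
finger_gap: 0.0854
```

```bash
python3 -c "
from h import *
plan([.5625,-.071,.128],-.025,5,100)
c=arm.calibration('wrist')
import pickle;pickle.dump(c,open('w13.pkl','wb'))
im=snap('wrist','w13.png')
im=snap('scene','s13.png');cv2.imwrite('pics/s13c.png',cv2.resize(im[165:315,190:385,::-1],None,fx=4,fy=4,interpolation=cv2.INTER_CUBIC))
"
```

```text
pos [ 0.5644 -0.0791  0.1273] yaw -0.0206 F [-0.22  0.2  -0.31] t 9.3167 gap 0.0854 tilt [-0.0077 -0.0082 -0.9999]
[0.0016, -0.0004, -0.0001, 0.0009, 100]
[0.0016, -0.0004, -0.0001, 0.0009, 100]
[0.0016, -0.0004, -0.0001, 0.0009, 100]
[0.0016, -0.0004, -0.0001, 0.0009, 100]
[0.0016, -0.0004, -0.0001, 0.0009, 100]
```

View pics/w13.png

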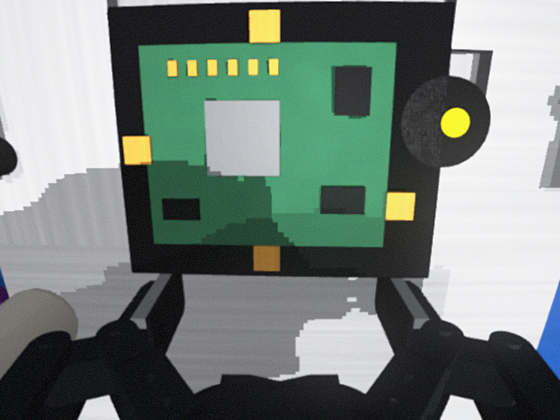

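View pics/s13c.png

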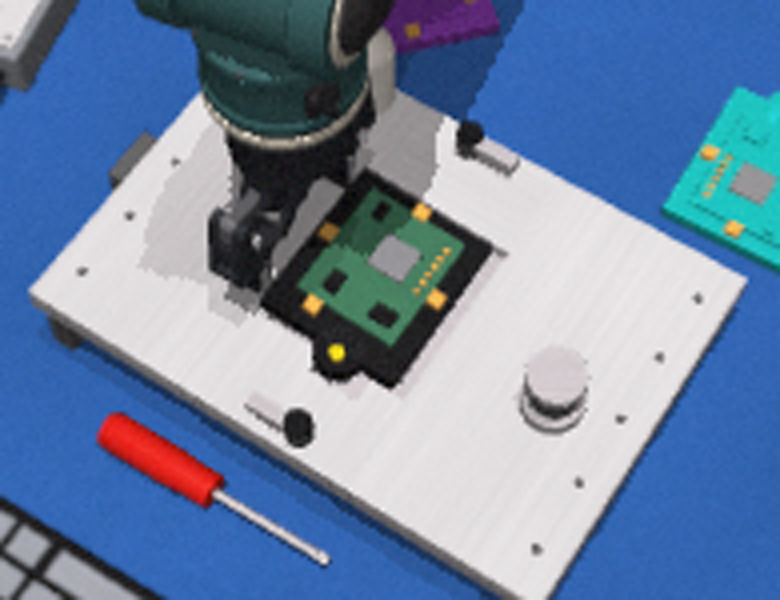

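Call:
{"method": "jog_arm", "body": {
  "rows": [
    [0.002,-0.0004,0,0.001,100],
    [0.002,-0.0004,0,0.001,100],
    [0.002,-0.0003,0,0.001,100],
    [0.0015,0,0,0.001,100],
    [0,0,0,0,100]
  ]
}}

```text
time_s: 9.83
position: [0.5632, -0.0723, 0.1267]
tcp_rot: [0.716, 0.698, -0.006, -0.001]
ft_force: [0.5, -0.9, 0.3]
finger_gap: 0.0855
```

```bash
python3 -c "
from h import *
plan([.5625,-.071,.128],-.025,5,100)
c=arm.calibration('wrist')
import pickle;pickle.dump(c,open('w14.pkl','wb'))
im=snap('wrist','w14.png')
im=snap('scene','s14.png');cv2.imwrite('pics/s14c.png',cv2.resize(im[165:315,190:385,::-1],None,fx=4,fy=4,interpolation=cv2.INTER_CUBIC))
"
```

```text
pos [ 0.5632 -0.0723  0.1267] yaw -0.0252 F [ 0.48 -0.87  0.33] t 9.8333 gap 0.0855 tilt [-0.0079 -0.0092 -0.9999]
[0.0003, -0.0001, -0.0003, -0.0, 100]
[0.0003, -0.0001, -0.0003, -0.0, 100]
[0.0003, -0.0001, -0.0003, -0.0, 100]
[0.0003, -0.0001, -0.0003, -0.0, 100]
[0.0003, -0.0001, -0.0003, -0.0, 100]
```

View pics/w14.png

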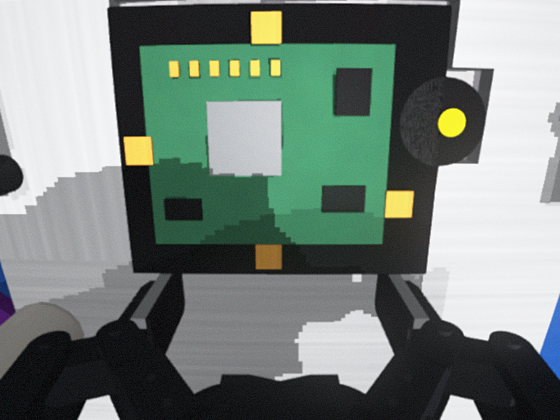

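View pics/s14c.png

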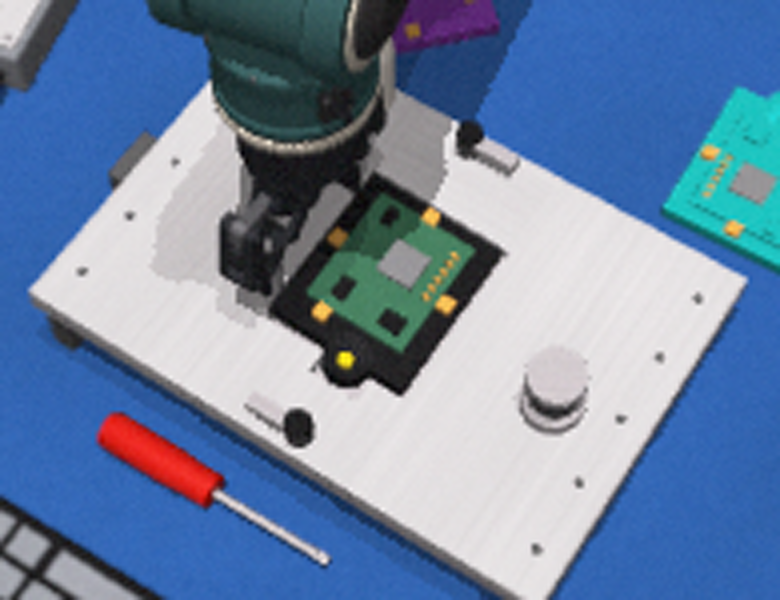

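Call:
{"method": "jog_arm", "body": {
  "rows": [
    [0.001,0,0,0,100],
    [0.001,0,0,0,100],
    [0.001,0,0,0,100],
    [0,0,0,0,100]
  ]
}}

```text
time_s: 10.27
position: [0.5633, -0.0693, 0.1268]
tcp_rot: [0.716, 0.698, -0.006, -0.001]
ft_force: [-0.6, -0.5, 1.2]
finger_gap: 0.0852
```

```bash
python3 -c "
from h import *
plan([.5625,-.071,.128],-.025,1,100)
im=snap('wrist','w15.png')
"
```

```text
pos [ 0.5633 -0.0693  0.1268] yaw -0.0255 F [-0.58 -0.48  1.19] t 10.2667 gap 0.0852 tilt [-0.0077 -0.009  -0.9999]
[-0.0017, -0.0008, -0.0012, -0.0005, 100]
```

View pics/w15.png

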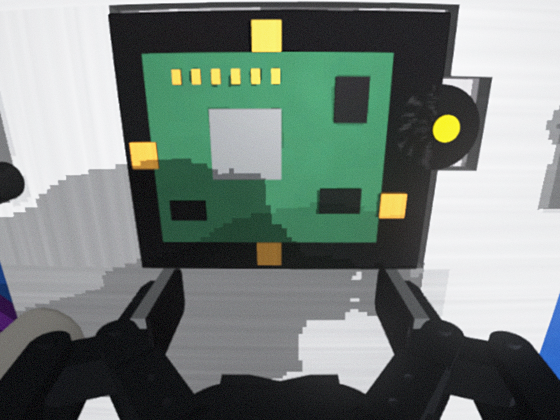

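Call:
{"method": "jog_arm", "body": {
  "rows": [
    [-0.006,0,0,0,100],
    [-0.008,0,-0.003,0,100],
    [-0.01,0,-0.02,0,100],
    [-0.01,0,-0.03,0,100],
    [0,0,-0.03,0,100],
    [0,0,-0.03,0,100],
    [0,0,0,0,100]
  ]
}}

```text
time_s: 10.9
position: [0.5622, -0.1082, 0.244]
tcp_rot: [0.716, 0.698, -0.007, -0.002]
ft_force: [0.7, 0.6, 0.1]
finger_gap: 0.0854
```

```bash
python3 -c "
from h import *
plan([.56,-.25,.30],-.025,6,100)
im=snap('wrist','w16.png')
im=snap('scene','s16.png');cv2.imwrite('pics/s16c.png',cv2.resize(im[165:315,190:385,::-1],None,fx=4,fy=4,interpolation=cv2.INTER_CUBIC))
"
```

```text
pos [ 0.5622 -0.1082  0.244 ] yaw -0.0265 F [0.72 0.59 0.08] t 10.9 gap 0.0854 tilt [-0.0068 -0.0134 -0.9999]
[-0.0236, 0.0003, -0.0093, -0.0003, 100]
[-0.0236, 0.0002, -0.0093, -0.0003, 100]
[-0.0236, 0.0002, -0.0093, -0.0003, 100]
[-0.0236, 0.0002, -0.0093, -0.0003, 100]
[-0.0236, 0.0002, -0.0093, -0.0003, 100]
[-0.0236, 0.0002, -0.0093, -0.0003, 100]
```

View pics/w16.png

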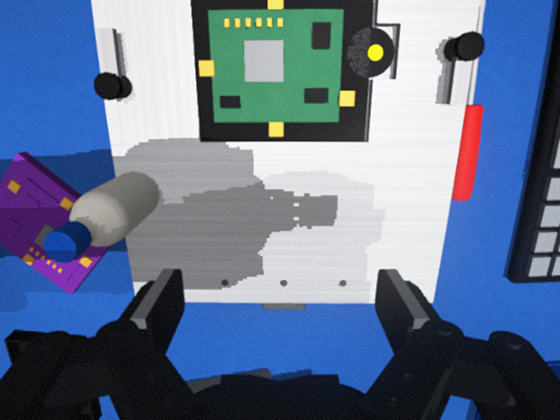

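View pics/s16c.png

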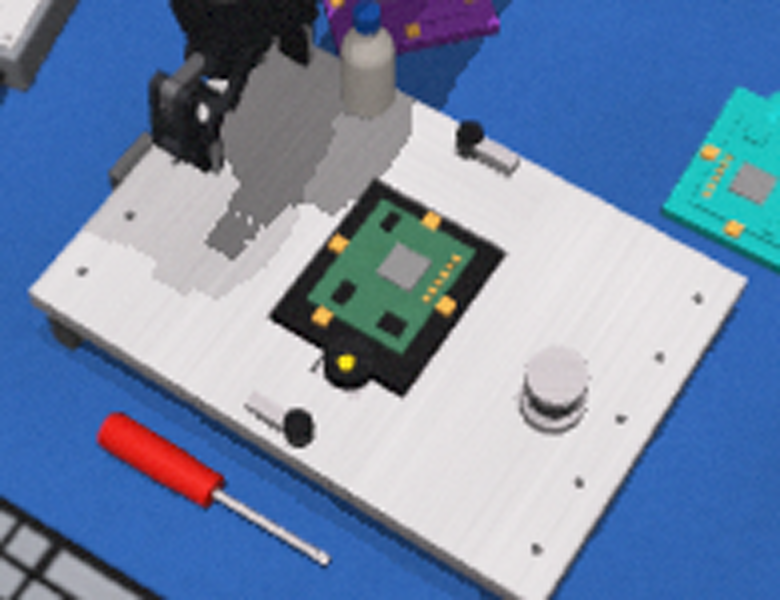

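Call:
{"method": "jog_arm", "body": {
  "rows": [
    [-0.023,0,-0.01,0,100],
    [-0.023,0,-0.01,0,100],
    [-0.023,0,-0.01,0,100],
    [-0.023,0,-0.01,0,100],
    [-0.023,0,-0.01,0,100],
    [-0.023,0,-0.01,0,100],
    [-0.02,0,0,0,100],
    [0,0,0,0,100]
  ]
}}

```text
time_s: 11.67
position: [0.554, -0.2736, 0.2934]
tcp_rot: [0.715, 0.699, -0.011, -0.01]
ft_force: [0.7, -1.3, 0.8]
finger_gap: 0.0851
```

```bash
python3 -c "
from h import *
s=arm.get_state();print(s['position'],s['ft_force'],s['time_s'])
im=snap('top','t17.png');cv2.imwrite('pics/t17c.png',cv2.resize(im[150:250,190:335,::-1],None,fx=5.5,fy=5.5,interpolation=cv2.INTER_CUBIC))
s=snap('scene','s17.png')
s2=s.copy();c=arm.calibration('scene')
cv2.imwrite('pics/s17c.png',cv2.resize(s[205:270,250:325,::-1],None,fx=8,fy=8,interpolation=cv2.INTER_CUBIC))
cv2.imwrite('pics/s17j.png',cv2.resize(s[130:210,165:225,::-1],None,fx=7,fy=7,interpolation=cv2.INTER_CUBIC))
"
```

```text
[ 0.55396627 -0.27362828  0.29344354] [ 0.70451555 -1.3306188   0.82163706] 11.6667
```

View pics/t17c.png

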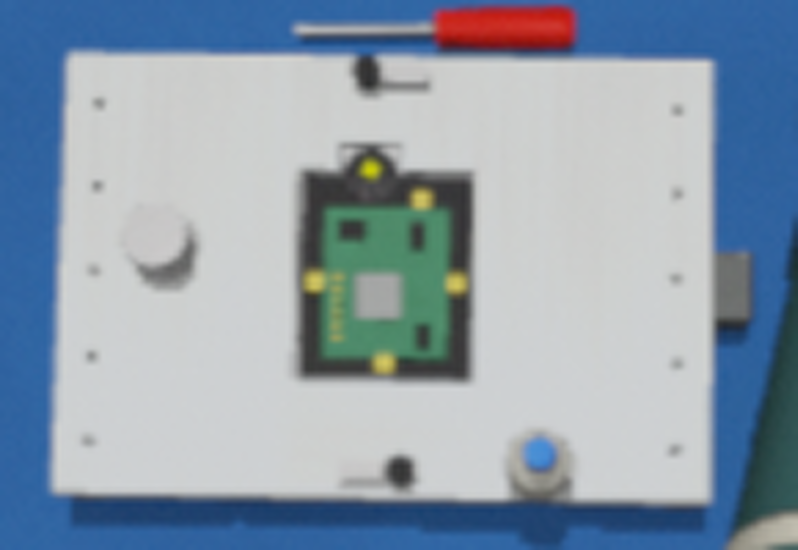

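View pics/s17c.png

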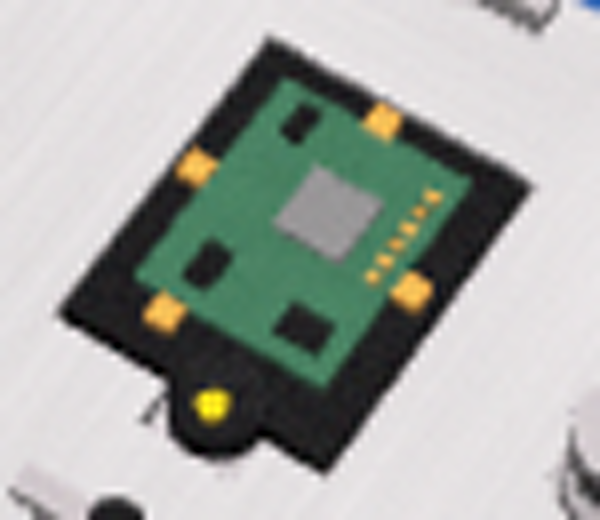

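View pics/s17j.png

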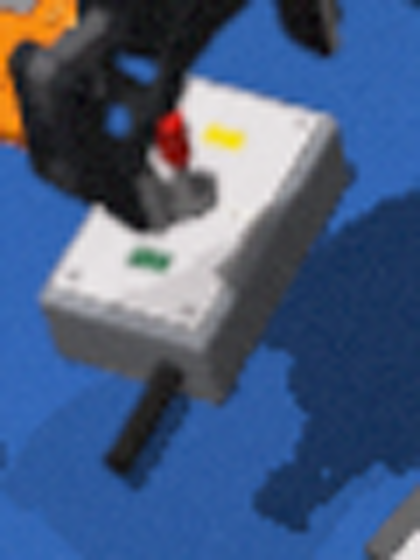

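```bash
python3 -c "
from h import *
plan([.562,-.105,.165],-.025,10,100)
"
```

```text
pos [ 0.5547 -0.2699  0.2934] yaw -0.0201 F [0.35 0.62 0.23] t 11.7667 gap 0.0855 tilt [-3.000e-04 -3.050e-02 -9.995e-01]
[0.0165, 0.0004, 0.0128, 0.0005, 100]
[0.0165, 0.0004, 0.0128, 0.0005, 100]
[0.0165, 0.0004, 0.0128, 0.0005, 100]
[0.0165, 0.0004, 0.0128, 0.0005, 100]
[0.0165, 0.0004, 0.0128, 0.0005, 100]
[0.0165, 0.0004, 0.0128, 0.0005, 100]
[0.0165, 0.0004, 0.0128, 0.0005, 100]
[0.0165, 0.0003, 0.0128, 0.0005, 100]
[0.0165, 0.0003, 0.0128, 0.0005, 100]
[0.0165, 0.0003, 0.0128, 0.0005, 100]
```

Call:
{"method": "jog_arm", "body": {
  "rows": [
    [0.0165,0.0004,0.012,0.0005,100],
    [0.0165,0.0004,0.012,0.0005,100],
    [0.0165,0.0004,0.012,0.0005,100],
    [0.0165,0.0004,0.012,0.0005,100],
    [0.0165,0.0004,0.012,0,100],
    [0.0165,0.0004,0.012,0,100],
    [0.0165,0.0004,0.012,0,100],
    [0.0165,0,0.012,0,100],
    [0.0165,0,0.012,0,100],
    [0.005,0,0.005,0,100],
    [0,0,0,0,100],
    [0,0,0,0,100]
  ]
}}

```text
time_s: 12.77
position: [0.5524, -0.0973, 0.1676]
tcp_rot: [0.71, 0.704, -0.012, -0.017]
ft_force: [0.3, -0.3, 0.5]
finger_gap: 0.0853
```

```bash
python3 -c "
from h import *
plan([.562,-.09,.165],-.025,1,100)
c=arm.calibration('wrist')
import pickle;pickle.dump(c,open('w18.pkl','wb'))
im=snap('wrist','w18.png')
"
```

```text
pos [ 0.5524 -0.0973  0.1676] yaw -0.0073 F [ 0.25 -0.3   0.51] t 12.7667 gap 0.0853 tilt [ 0.0071 -0.0414 -0.9991]
[0.0074, 0.0096, 0.0026, 0.0177, 100]
```

View pics/w18.png

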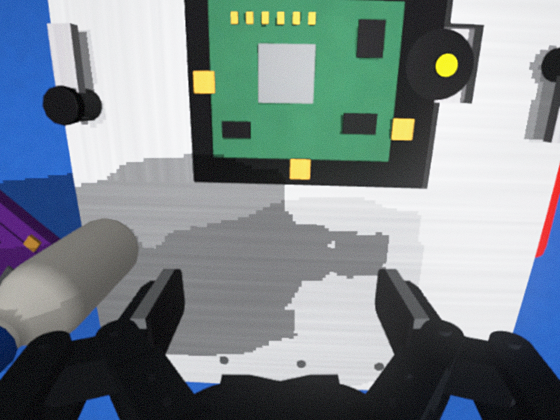

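Call:
{"method": "jog_arm", "body": {
  "rows": [
    [0.015,0.003,0,0.005,100],
    [0.015,0.003,0,0.005,100],
    [0.01,0.002,0,0.005,100],
    [0,0,0,0,100],
    [0,0,0,0,100]
  ]
}}

```text
time_s: 13.23
position: [0.5622, -0.0616, 0.17]
tcp_rot: [0.717, 0.696, -0.012, -0.015]
ft_force: [0.0, -0.3, -0.1]
finger_gap: 0.0851
```

```bash
python3 -c "
from h import *
plan([.562,-.09,.165],-.025,1,100)
c=arm.calibration('wrist')
import pickle;pickle.dump(c,open('w19.pkl','wb'))
im=snap('wrist','w19.png')
cv2.imwrite('pics/w19c.png',cv2.resize(im[20:300,150:520,::-1],None,fx=2.1,fy=2.1,interpolation=cv2.INTER_CUBIC))
"
```

```text
pos [ 0.5622 -0.0616  0.17  ] yaw -0.0296 F [ 0.03 -0.33 -0.08] t 13.2333 gap 0.0851 tilt [ 0.004  -0.0383 -0.9993]
[-0.0284, 0.0007, 0.005, -0.0046, 100]
```

View pics/w19c.png

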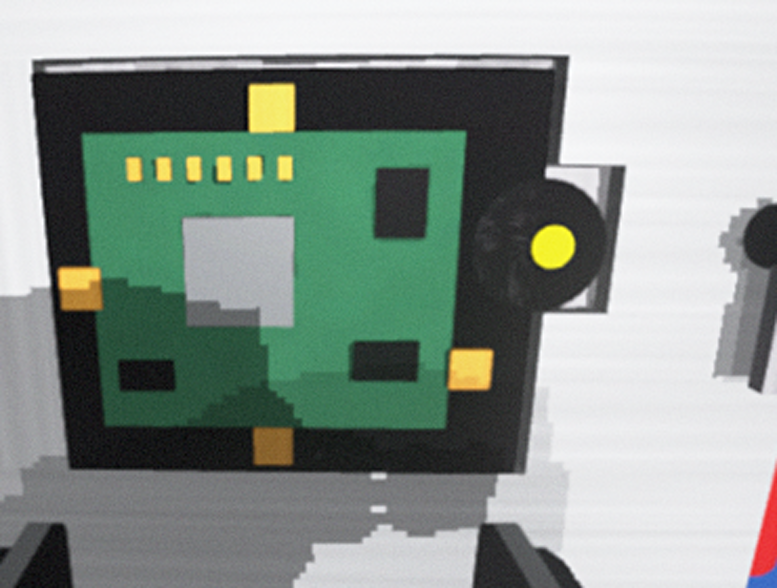

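```bash
python3 -c "
from h import *
from scipy.optimize import least_squares
import pickle;c=pickle.load(open('w19.pkl','rb'))
P=lambda l:[((u+.5)/2.1+149.5,(v+.5)/2.1+19.5) for u,v in l]
pk=[at(c,*p,.065)[:2].round(4).tolist() for p in P([(33,62),(569,57),(624,166),(608,313)])];print('plate pts',pk)
px=np.array(P([(36,74),(553,69),(525,472),(70,468),(553,247)]))
obj=np.array([[-.06,.05,.012],[.06,.05,.012],[.06,-.05,.012],[-.06,-.05,.012],[.06,.01,.012]])
from scipy.spatial.transform import Rotation as Ro
f=lambda p:np.ravel([proj(c,Ro.from_euler('ZYX',p[3:]).apply(o)+p[:3]) for o in obj]-px)
r=least_squares(f,[.564,-.01,.056,-.025,0,0]);print('pose',r.x.round(4),'res',r.fun.round(2))
J=np.linalg.inv(r.jac.T@r.jac);print('sd/px',np.sqrt(np.diag(J)).round(4))
"
```

```text
plate pts [[0.5057, 0.0432], [0.6291, 0.0403], [0.6441, 0.0161], [0.644, -0.0194]]
pose [ 0.5658 -0.011   0.0552 -0.0201  0.0008 -0.0367] res [ 1.13 -0.45  2.76 -1.19 -1.11  1.55  1.2   1.95 -4.11 -1.49]
sd/px [0.0003 0.0002 0.0006 0.0034 0.0155 0.0139]
```

```bash
python3 -c "
from h import *
plan([.616,-.055,.165],-.025,5,0)
"
```

```text
pos [ 0.5622 -0.0617  0.1701] yaw -0.0298 F [-0.29  0.19 -1.09] t 13.2833 gap 0.085 tilt [ 0.0041 -0.0381 -0.9993]
[0.0017, 0.0107, 0.001, -0.001, 0]
[0.0016, 0.0107, 0.001, -0.001, 0]
[0.0016, 0.0107, 0.001, -0.001, 0]
[0.0016, 0.0107, 0.001, -0.001, 0]
[0.0016, 0.0107, 0.001, -0.001, 0]
```

Call:
{"method": "jog_arm", "body": {
  "rows": [
    [0.0015,0.01,0,0,0],
    [0.0015,0.01,0,0,0],
    [0.0015,0.01,0,0,0],
    [0.0015,0.01,0,0,0],
    [0.0015,0.01,0,0,0],
    [0,0,0,0,0],
    [0,0,0,0,0],
    [0,0,0.004,0,0],
    [0,0,0,0,0]
  ]
}}

```text
time_s: 14.03
position: [0.6145, -0.0629, 0.1639]
tcp_rot: [0.72, 0.694, -0.013, -0.014]
ft_force: [-0.5, -0.4, 0.1]
finger_gap: -0.0003
```

```bash
python3 -c "
from h import *
plan([.616,-.055,.165],-.025,1,0)
snap('wrist','w20.png')
"
```

```text
pos [ 0.6145 -0.0629  0.1639] yaw -0.0365 F [-0.46 -0.37  0.05] t 14.0333 gap -0.0003 tilt [ 0.0013 -0.0383 -0.9993]
[0.008, 0.0012, -0.0011, -0.0115, 0]
```

View pics/w20.png

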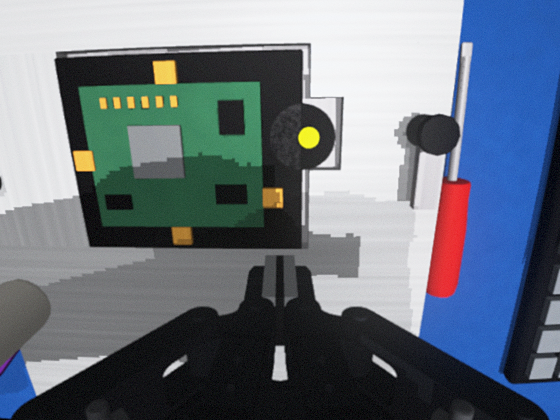

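Call:
{"method": "jog_arm", "body": {
  "rows": [
    [0.006,0.002,0.006,0,0],
    [0,0,0.006,0,0],
    [0,0,0.004,0,0],
    [0,0,0,0,0],
    [0,0,0,0,0]
  ]
}}

```text
time_s: 14.5
position: [0.6154, -0.0564, 0.1464]
tcp_rot: [0.72, 0.694, -0.013, -0.014]
ft_force: [-0.0, 0.1, 0.3]
finger_gap: 0.0001
```

Call:
{"method": "jog_arm", "body": {
  "rows": [
    [0,0,0.001,0,0],
    [0,0,0,0,0]
  ]
}}

```text
time_s: 14.67
position: [0.6153, -0.0563, 0.1452]
tcp_rot: [0.72, 0.694, -0.013, -0.014]
ft_force: [-0.2, 0.0, 0.7]
finger_gap: -0.0004
```

Call:
{"method": "jog_arm", "body": {
  "rows": [
    [0,0,0.001,0,0],
    [0,0,0,0,0]
  ]
}}

```text
time_s: 14.83
position: [0.6154, -0.0564, 0.1443]
tcp_rot: [0.72, 0.694, -0.013, -0.014]
ft_force: [0.3, 0.1, -0.2]
finger_gap: 0.0002
```

Call:
{"method": "jog_arm", "body": {
  "rows": [
    [0,0,0.001,0,0],
    [0,0,0,0,0]
  ]
}}

```text
time_s: 15.0
position: [0.6154, -0.0565, 0.1435]
tcp_rot: [0.72, 0.694, -0.013, -0.014]
ft_force: [-0.2, 0.3, -0.6]
finger_gap: 0.0001
```

Call:
{"method": "jog_arm", "body": {
  "rows": [
    [0,0,0.001,0,0],
    [0,0,0,0,0]
  ]
}}

```text
time_s: 15.17
position: [0.6154, -0.0566, 0.1425]
tcp_rot: [0.72, 0.694, -0.013, -0.014]
ft_force: [-0.9, 0.8, 0.2]
finger_gap: -0.0
```

Call:
{"method": "jog_arm", "body": {
  "rows": [
    [0,0,0.001,0,0],
    [0,0,0,0,0]
  ]
}}

```text
time_s: 15.33
position: [0.6154, -0.0566, 0.1414]
tcp_rot: [0.72, 0.694, -0.013, -0.014]
ft_force: [0.0, -1.1, -0.3]
finger_gap: -0.0
```

Call:
{"method": "jog_arm", "body": {
  "rows": [
    [0,0,0.001,0,0],
    [0,0,0,0,0]
  ]
}}

```text
time_s: 15.5
position: [0.6156, -0.0566, 0.1408]
tcp_rot: [0.72, 0.694, -0.013, -0.014]
ft_force: [-2.3, 0.2, 2.8]
finger_gap: 0.0
```

Call:
{"method": "jog_arm", "body": {
  "rows": [
    [0,0,-0.005,0,0],
    [0,0,-0.02,0,0],
    [0,0,-0.03,0,0],
    [0,0,-0.03,0,0],
    [-0.02,0,-0.02,0,0],
    [-0.025,0,-0.01,0,0],
    [-0.025,0,0,0,0],
    [-0.025,0,0,0,0],
    [-0.02,0,0,0,0],
    [0,0,0,0,0],
    [0,0,0,0,0]
  ]
}}

```text
time_s: 16.42
position: [0.6158, -0.175, 0.2649]
tcp_rot: [0.718, 0.695, -0.012, -0.013]
ft_force: [0.2, 1.2, 0.5]
finger_gap: -0.0004
```

```bash
python3 -c "
from h import *
s=arm.get_state();print(s['position'],s['ft_force'],s['time_s'])
im=snap('top','t21.png');cv2.imwrite('pics/t21c.png',cv2.resize(im[150:260,190:410,::-1],None,fx=3.6,fy=3.6,interpolation=cv2.INTER_CUBIC))
s=snap('scene','s21.png')
"
```

```text
[ 0.61579358 -0.17503594  0.264922  ] [0.20206499 1.1759646  0.45996044] 16.4167
```

View pics/t21c.png

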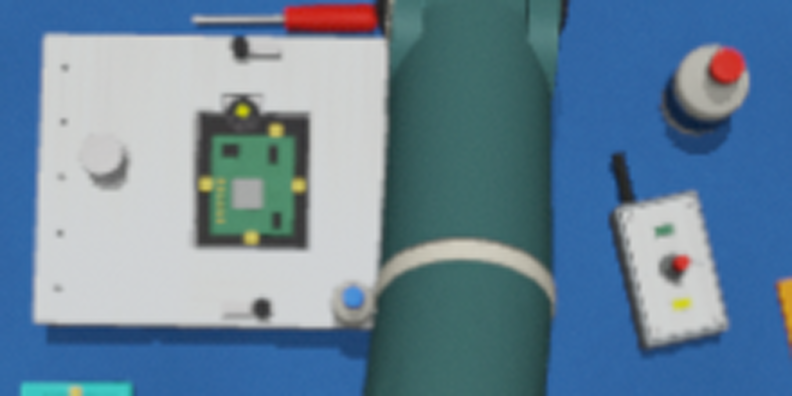

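View pics/s21.png

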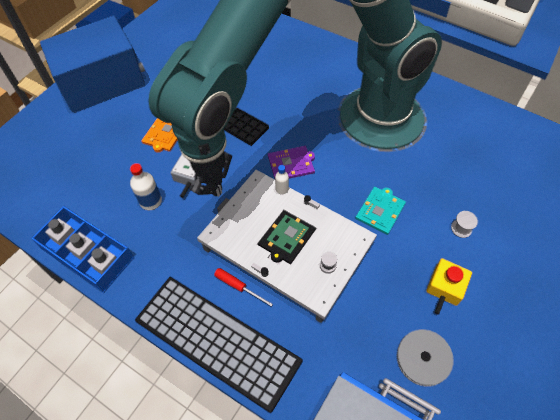

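```bash
python3 -c "
from h import *
c=arm.calibration('top')
print('tip',at(c,682.5/3.6+189.5,263.5/3.6+149.5,.099)[:2],'pivot',at(c,673.5/3.6+189.5,266.5/3.6+149.5,.05)[:2])
arm.finish_job()"
```

```text
tip [ 0.48141873 -0.38494313] pivot [ 0.48461842 -0.38579927]
the job is handed in; nothing more can be done
```

I brought the jog toggle back to its centre off position, then pushed the nest into its pocket, and handed the job in. No verdict was reported.

**What I did:**
- **Toggle:** I closed the jaws around the lever, set it near upright and let go before touching the nest. It never came near reverse.
- **Nest:** I pushed it along its -y edge with both open fingers, turning it as it went. The lug dropped into the notch at about 10 s, and I then backed the arm off.

**Last checks:**
- **Toggle angle:** the wrist camera put it about 0.02 rad to the reverse side. A coarser reading from the top camera, taken with the arm clear, gave about 0.06 rad to the same side. Both are within the 0.09 rad allowed, but the two readings differ.
- **Nest position:** it lies within about 2 mm of the pocket's centre and is aligned to within 0.01 rad. The wrist and top pictures show the lug inside the notch.
- **Nest level:** a camera fit suggested a tilt of about 0.04 rad, which is over the 0.025 rad limit, but the fit was not precise enough to decide. I pressed lightly with a fingertip on the -y edge at the +x side and made contact 68 mm above the bench, the height of a seated nest. That was one spot only; the other edges I judged from the pictures.
- **Surroundings:** the other objects on and around the table look unmoved in the last pictures. The arm was clear and touching nothing when I handed in, at about 16.5 s of the 61 s allowed.

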